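# Start the market stall's generator: battery isolator, then key

## Robot

A 6-joint arm with a two-finger parallel gripper is mounted at the origin on the work surface. World frame = base frame: x ahead of the robot, y to its left, z up, the work surface at z = 0. Lengths are in m, angles in degrees, forces in N, time in s.
With the tool pointing down it reaches from about 0.3 to 0.75 m from the base axis. Payload 8.5 kg.
Tool frame: the origin (TCP) lies midway between the tips of the shut fingers; the grasp point (between the pads) lies 19 mm behind it (env.grip_depth is the distance from the TCP to the grasp point, in m); x points along the fingers, y is the direction in which the jaws open and shut, and the axes are right-handed (so a half turn about x gives the same grasp; the last joint's range is limited). The gripper opens to 85 mm and grips with 20 to 120 N. Pads are 22 mm wide; open, the fingers measure 114 mm over their backs; the gripper's body (76 mm by 85 mm) begins 54 mm behind the grasp point. The pads swing forward as they close: fully open they stand 13 mm farther back than shut.
Start: joints at [-12.336, 21.807, 74.336, -0, 83.858, -12.336], TCP at [0.55, 0, 0.231] pointing down, gripper open.
Joint ranges: [-178.18, 178.18], [-50.72, 133.34], [12.68, 142.11], [-81.47, 261.47], [9.98, 163.14], [-165.26, 165.26]. Speed limits (degrees/s): [136.94, 136.94, 180, 180, 180, 180].

## Interface

Orientations are given as a 3x3 rotation matrix whose columns are the frame's x, y, z axes.
In Python, from rig import env gives the robot as it stands.
- The arm moves only by the tool play_rows, never from a script. Its arguments are lists of equal length, an entry for each row: "travel": the shift along the world's x, y, z in cm, a list of three; "rotation": the turn, a rotation vector about the world's x, y, z in rad, a list of three; "claw": the finger opening in cm, from 0 to 8.54. A call has 1 to 12 rows; each row shifts and turns the pose as measured when the row begins; what a row does not reach is not made up. A row lasts 1/12 s, in which the tool goes at most 41.7 mm and 7.16 degrees, less where a joint would pass 70% of its speed; a pose out of reach is approached as far as the arm can. A call is refused whole if a number of a shift passes 4.17 or a number of a turn 0.125, either way. A call with a gripper value outside its range is refused whole. The fingers move at their own pace and stop on an object; "squeeze" is the grip in N (left out, the last holds). Time passes only in rows, so rows that do not move let the fingers close. It gives the time, the measured TCP pose, the force and the opening at its end, in the units of the state.
- env.observe(): the state, without advancing time (a new reading comes with each control period).
- env.get_image(name): name is "scene" or "side" or "wrist"; returns the picture (400x640x3 uint8, red, green, blue); there is no depth.
- env.camera_info(name): a dict with "vertical_fov" (degrees; the focal length in pixels is half the picture's height over the tangent of half this angle, whatever the lens; pixels are square), "cx", "cy" (the principal point, pixels), "eye" and "rotation" of the camera in the world. Camera axes: x right, y down, z forward; pixel columns grow to the right and rows downward; lengths in m; the calibration is good to about 2 mm. A picture is of the moment at which its call begins: read the wrist's pose just before it. camera_info takes no time and is no camera call; for the wrist camera it gives the pose at the moment of the call.
- env.close_job(): hands the job in, once; it reports no verdict.
The state is a dict: "time_s": time; "q": joint angles; "qvel": joint speeds; "joint_efforts": joint torques, N m; "position": TCP position; "tool_rot": TCP orientation; "ft_force": force on the tool from outside, world axes, zero at the start; "wrist_torque": the same for the moment, N m; "grip_width": finger opening in m.
Only numpy, scipy, OpenCV 4.12 (cv2) and the standard library are available. Lean on these libraries where they do the work, as an engineer would, in place of code of your own. Each camera call takes 0.05 s, during which the arm holds its last target.

## Task

Get the stall's generator running: screw the battery isolator's knob clockwise until you feel it touch, then give it a quarter turn more and leave it there. Then turn the key in the start box clockwise from OFF through RUN to START, hold it at START for a good second while the engine cranks, and let it spring back to RUN, letting go of it. Do not crank before the isolator is tight, and do not shift or tip any of the stock standing about.

Things in the scene. Friction and masses are not known exactly. Their poses are not given: they have to be found in the camera images.
- knob (a point): Centre of the isolator's round black ribbed knob, 39 mm across the ribs (35 mm across the body) and 28 mm tall, turning about the vertical, with a low moulded bar (28 x 5 mm) across its top. The point is on the axis, half-way up the knob (146 mm above the table); z is up, x lies along the bar. The knob's underside is 20 mm above the brass isolator block (24 x 40 mm). It tightens clockwise seen from above; its height does not change. It stays where it is left.
- run_in (a joint): Turn of the knob, rad, while its screw runs in freely: negative is still open (starts between -1.4 and -0.4), 0 is just touching, where it stops. Grows clockwise. Drag about 0.05 N m. The knob's whole turn is run_in + tighten.
- tighten (a joint): Further clockwise turn of the knob after touching, rad: 0 until run_in has reached 0, 1.57 is a quarter turn more. Turning here takes 0.28 N m, growing by 0.08 N m per rad, so touching is felt as a clear rise in torque.
- battery: Black starting battery with grey lid (98 x 151 mm, 98 mm high) in a steel tray 112 (x) x 168 (y) mm, fixed to the table. Origin: centre of its underside on the table. The isolator with the knob stands on the terminal at x -24, y +46 mm in its frame; the other terminal, at y -52 mm, has only a low bolt (114 mm high). A steel bar 102 mm high runs across the lid at x +18 mm.
- key_bow (a point): Centre of the key's black flat bow: 26 mm wide (the point's x), 8 mm thick (y), 30 mm tall (z, out along the axis of the lock). The key sits fixed in the lock of the start box. The point's z is the turning axis and is the normal of the sloping panel, 32 degrees from vertical, leaning to the box's front; the point is 30 mm out from the panel, on the axis, and the lock's bezel (radius 16 mm) is 5 mm high. The key turns clockwise looking at the panel, that is negatively about z.
- ignition (a joint): Turn of the lock barrel, rad: 0 OFF (start), 0.70 RUN, where it stops. Drag 0.06 N m; it stays where it is left. The key's whole turn is ignition + starter.
- starter (a joint): Further clockwise turn of the key from RUN to START, rad: 0 at RUN, 0.60 at the START stop. It moves once ignition has reached RUN. A spring pulls it back to 0 as soon as it is let go: 0.15 N m at RUN, 0.33 N m at START.
- start_box: Grey steel start box fixed to the table, 170 mm deep (x), 200 mm wide (y; 236 mm over the 4 mm thick fixing lugs), 40 mm high at its front edge (-x), then a panel sloping up at 32 degrees to 121 mm; the last 40 mm at the back are level. Origin: centre of its underside on the table. The panel carries the key on the right half (y -45 mm) and, on the left half, an hour meter, three pilot lamps and a breaker, none over 13 mm high.
- talc_mid (a point): Bystander: white talc bottle, 56 mm diameter, 175 mm high, stands upright; the point is half-way up its axis.
- shampoo_mid (a point): Bystander: green shampoo bottle, 58 mm diameter, 180 mm high, stands upright; the point is half-way up its axis.
- spray_mid (a point): Bystander: spray can, 52 mm diameter, 185 mm high, stands upright; the point is half-way up its axis.
- stick_mid (a point): Bystander: flat black and grey deodorant stick, 36 (x) x 56 (y) mm, 128 mm high, stands upright; the point is half-way up its axis.
- rollon_mid (a point): Bystander: roll-on deodorant, 44 mm diameter, 98 mm high, stands upright; the point is half-way up its axis.
- polish_mid (a point): Bystander: nail-polish bottle, 26 mm square, 68 mm high, stands upright; the point is half-way up its axis.
- carton_mid (a point): Bystander: toothpaste carton lying flat, 45 (x) x 180 (y) x 38 mm high; the point is its centre.

How it is judged (in metres and radians):
On the way, in this order (a step that is already met when the one before it is completed fails the run):
1. the isolator knob is run in until it touches and turned a quarter turn more (value of joint run_in above -0.06 rad and value of joint tighten between 1.15 and 2 rad), for 0.2 s.
2. the key is held at START for about a second (value of joint ignition above 0.62 rad and value of joint starter above 0.45 rad), for 0.8 s.
3. the key has sprung back to RUN (value of joint ignition above 0.62 rad and value of joint starter below 0.06 rad), for 0.2 s.
At the end, for the whole second after the job is handed in: The isolator knob is touching and a quarter turn (66 to 115 degrees) tighter, the key is let go and at rest at RUN (ignition above 0.62 rad, starter below 0.06 rad) (all of step 1 and all of step 3 and velocity of joint starter between -0.1 and 0.1 rad/s and velocity of joint tighten between -0.1 and 0.1 rad/s).
It fails at once if the starter is cranked before the isolator is tight (value of joint starter above 0.2 rad and not (value of joint run_in above -0.06 rad and value of joint tighten between 1.15 and 2 rad)).
It fails at once if the isolator is overtightened, beyond 120 degrees after touching (value of joint tighten above 2.1 rad).
It fails at once if stock standing about is shifted by more than 20 mm or tipped (distance of any of talc_mid, shampoo_mid, spray_mid, stick_mid, rollon_mid, polish_mid, carton_mid from where it was at the start of the episode above 0.02 m or angle between any of talc_mid, shampoo_mid, spray_mid, stick_mid, rollon_mid, polish_mid, carton_mid's own z axis and vertical above 0.35 rad).
It also fails if it takes over 67 s, if anything falls off the work surface, if the arm or the gripper's body presses on something with over 40 N, if the wrist force passes 120 N, or if a joint passes its speed limit or range.

## Working session

There is one attempt and no reset: what is moved stays moved. The work goes in short steps, Python scripts to look and compute and a tool call to move; the robot and the scene stay as the last step left them, time stands still between calls to the robot, and variables do not carry over. Pictures are saved under pics/ and viewed, and the job is handed in when it is done.

Besides the shell and the picture viewer there is one more tool, called after "Request:" as name(argument=value, ...) on one line, values as JSON. play_rows: Moves the arm, as the interface text tells. Its arguments: {"type":"object","properties":{"travel":{"type":"array","items":{"type":"array","items":{"type":"number"}}},"rotation":{"type":"array","items":{"type":"array","items":{"type":"number"}}},"claw":{"type":"array","items":{"type":"number"}},"squeeze":{"type":"number"}},"required":["travel","rotation","claw"]}

```bash
ls; mkdir -p pics; python3 - <<'E'
from rig import env
import cv2
o=env.observe(); print(o); print(env.grip_depth)
for n in ["scene","side","wrist"]:
    c=env.camera_info(n); print(n,c)
    cv2.imwrite(f"pics/{n}0.png",env.get_image(n)[:,:,::-1])
E
```

```text
pics
{'time_s': 0.0, 'q': array([-1.23357833e+01,  2.18406664e+01,  7.43869741e+01,  3.84692292e-04,
        8.38576864e+01, -1.23368932e+01]), 'qvel': array([ 0.03722746, -0.01617763,  0.02012066, -0.11082108, -0.0475094 ,
       -0.07273783]), 'joint_efforts': array([-1.00240642e-03, -4.48466885e+01, -2.31285810e+01, -2.87182611e-04,
        4.73836102e-03,  1.77242771e-05]), 'position': array([5.49693918e-01, 6.63428502e-05, 2.30701744e-01]), 'tool_rot': array([[-1.45342743e-03,  9.99998944e-01,  1.84125281e-05],
       [ 3.24682797e-04,  1.88844499e-05, -9.99999947e-01],
       [-9.99998891e-01, -1.45342138e-03, -3.24709901e-04]]), 'ft_force': array([ 0.10589882, -0.18151277, -0.20102581]), 'wrist_torque': array([ 0.05958566,  0.01674883, -0.01644672]), 'grip_width': 0.0853026548996932}
0.0187
scene {'vertical_fov': 57.10844745192994, 'cx': 316.9318225556574, 'cy': 197.79524211134188, 'eye': array([ 1.12155792, -0.21451113,  0.60351888]), 'rotation': array([[ 0.42717571,  0.54519388, -0.72130752],
       [ 0.90404417, -0.27077828,  0.3307314 ],
       [-0.01500168, -0.79337428, -0.60854926]])}
side {'vertical_fov': 53.38823010145084, 'cx': 321.1660398966327, 'cy': 199.03088592659603, 'eye': array([ 0.29737345, -0.70721292,  0.65195678]), 'rotation': array([[ 0.94729703, -0.16749944,  0.27307924],
       [-0.31986009, -0.54196858,  0.77714837],
       [ 0.01782845, -0.82353749, -0.56698161]])}
wrist {'vertical_fov': 69.43670566586094, 'cx': 314.4968025109395, 'cy': 195.1136837842927, 'eye': array([0.54950497, 0.07849238, 0.37274453]), 'rotation': array([[ 9.99999851e-01, -4.41039568e-04,  3.20683871e-04],
       [-3.19516281e-04, -9.50466540e-01, -3.10826727e-01],
       [ 4.41886175e-04,  3.10826579e-01, -9.50466539e-01]])}
```

View pics/scene0.png

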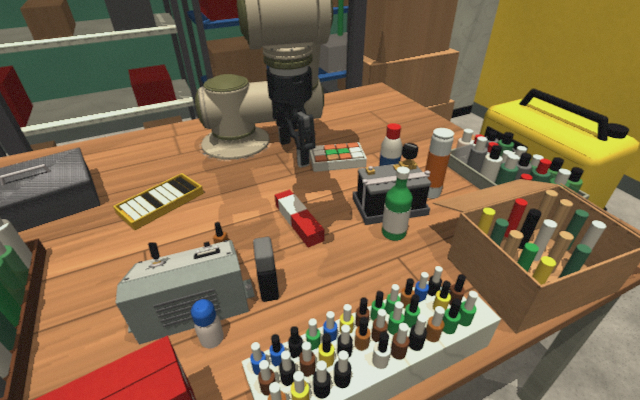

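View pics/side0.png

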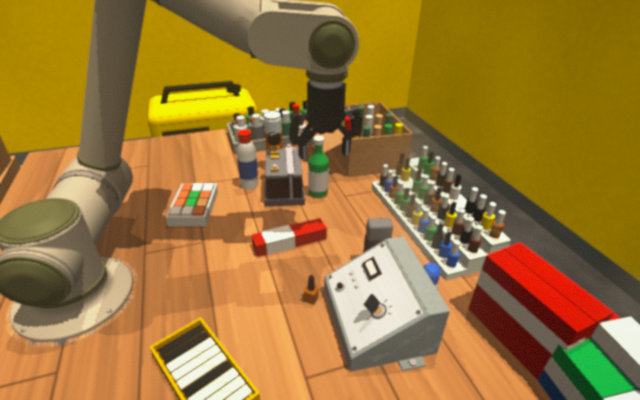

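View pics/wrist0.png

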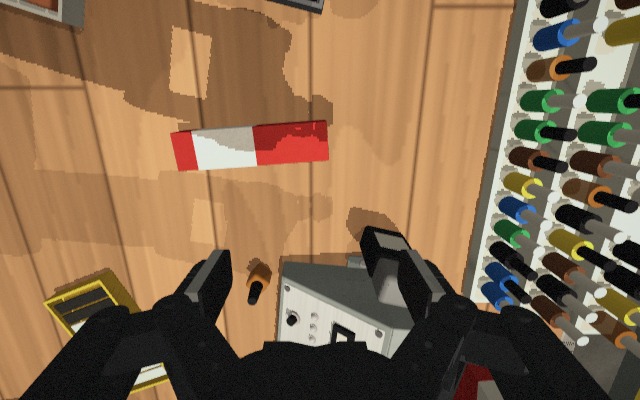

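```bash
cat > h.py <<'E'
import numpy as np,cv2
from rig import env
def ray(n,u,v,c=None):
    c=c or env.camera_info(n); f=200/np.tan(np.radians(c["vertical_fov"]/2))
    return c["eye"],c["rotation"]@np.array([(u-c["cx"])/f,(v-c["cy"])/f,1])
def onz(n,u,v,z,c=None):
    e,d=ray(n,u,v,c); return e+d*(z-e[2])/d[2]
def tri(obs):
    A=np.zeros((3,3));b=np.zeros(3);R=[]
    for o in obs:
        e,d=ray(*o); d=d/np.linalg.norm(d);P=np.eye(3)-np.outer(d,d);A+=P;b+=P@e;R.append((e,P))
    p=np.linalg.solve(A,b); return p,[np.linalg.norm(P@(p-e)) for e,P in R]
def proj(n,p,c=None):
    c=c or env.camera_info(n); f=200/np.tan(np.radians(c["vertical_fov"]/2))
    q=c["rotation"].T@(np.array(p)-c["eye"]); return q[0]/q[2]*f+c["cx"],q[1]/q[2]*f+c["cy"]
def zoom(img,x0,y0,x1,y1,k,out):
    cv2.imwrite(out,cv2.resize(img[y0:y1,x0:x1],None,fx=k,fy=k,interpolation=cv2.INTER_CUBIC))
E
python3 - <<'E'
from h import *
s=cv2.imread("pics/scene0.png");d=cv2.imread("pics/side0.png")
zoom(s,340,110,470,250,5,"pics/z1.png"); zoom(d,220,90,360,220,5,"pics/z2.png")
zoom(d,290,210,460,380,4.5 and 4,"pics/z3.png"); zoom(s,100,210,290,360,4,"pics/z4.png")
E
```

```text
(no output)
```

View pics/z1.png

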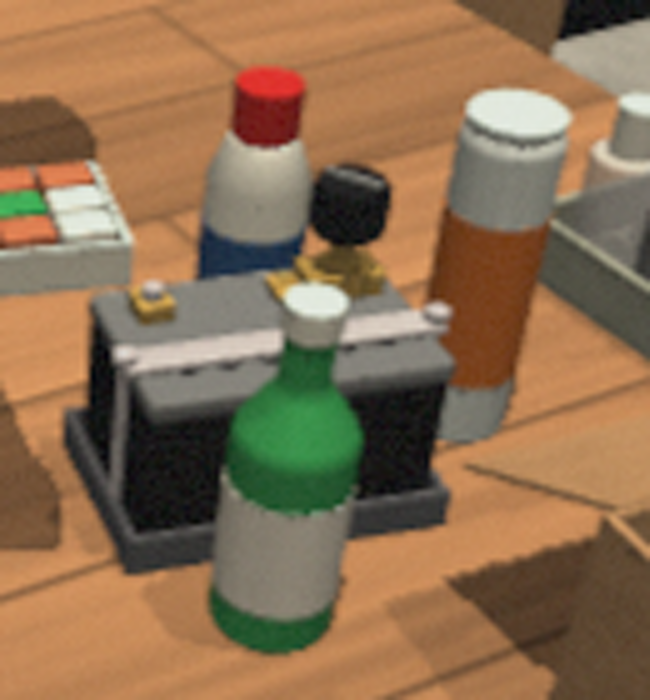

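View pics/z2.png

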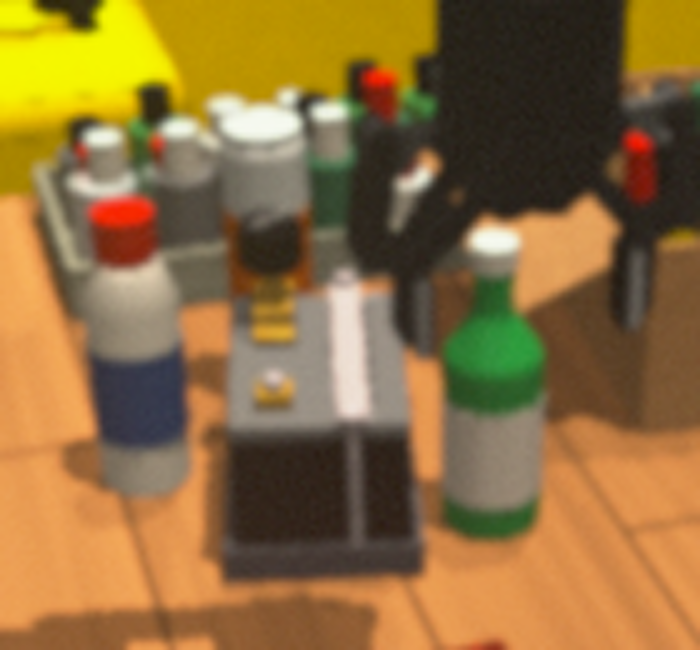

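View pics/z3.png

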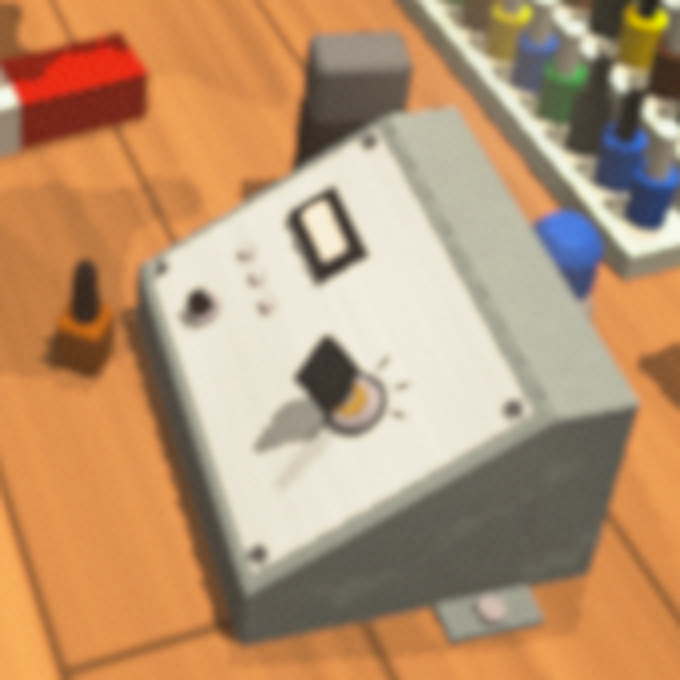

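View pics/z4.png

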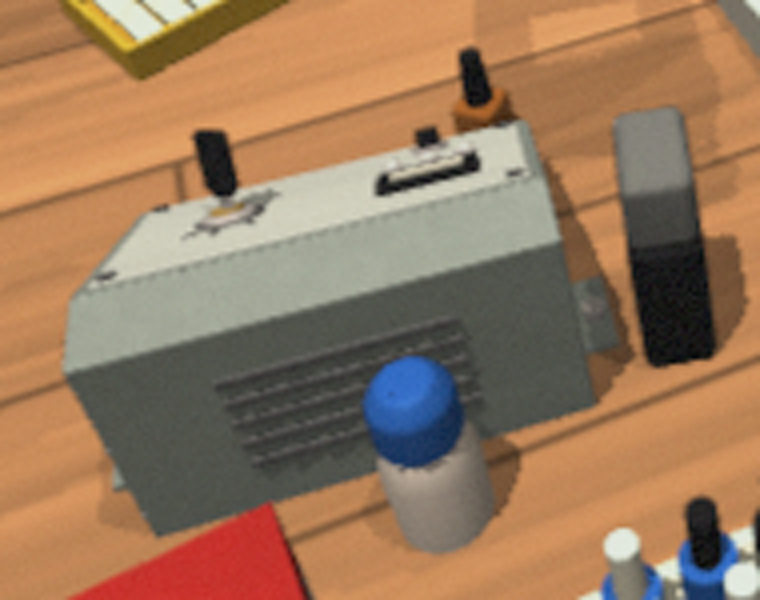

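```bash
python3 - <<'E'
from h import *
np.set_printoptions(precision=4,suppress=True)
print("knob",tri([("scene",410,151),("side",274.4,138)]))
z1=lambda x,y:("scene",340+x/5,110+y/5)
z2=lambda x,y:("side",220+x/5,90+y/5)
z3=lambda x,y:("side",290+x/4,210+y/4)
z4=lambda x,y:("scene",100+x/4,210+y/4)
print("talc top",onz(*z1(272,80),.175),onz(*z2(125,210),.175))
print("shampoo top",onz(*z1(318,298),.18),onz(*z2(495,240),.18))
print("spray top",onz(*z1(520,108),.185),onz(*z2(262,122),.185))
print("tray z0 corners: sw?",onz(*z1(70,425),.0),onz(*z1(125,570),0),onz(*z2(225,578),0),onz(*z2(418,575),0))
print("bolt",tri([z1(152,298),z2(275,383)]))
print("bar ends .102",onz(*z1(125,355),.102),onz(*z1(437,315),.102))
print("FL",onz(*z3(148,270),.04),"FR",onz(*z3(245,590),.04),"R lev",onz(*z3(553,412),.121),"BR",onz(*z3(635,408),.121))
print("BL",onz(*z4(560,240),.121),"BR",onz(*z4(68,372),.121),"Rlev",onz(*z4(75,295),.121),"L lev",onz(*z4(530,135),.121))
print("key top", tri([z3(328,350),z4(208,135)]),"key mid",tri([z3(330,375),z4(215,165)]))
print("lock centre",tri([z3(352,402),z4(230,212)]))
print("polish top",onz(*z3(85,265),.068),onz(*z4(470,52),.068))
print("stick top",onz(*z3(360,45),.128),onz(*z4(645,120),.128))
E
```

```text
knob (array([0.5112, 0.3169, 0.1467]), [np.float64(0.0003550589155360157), np.float64(0.000355058915535952)])
talc top [0.4294 0.3242 0.175 ] [0.4299 0.3202 0.175 ]
shampoo top [0.6126 0.2194 0.18  ] [0.6118 0.2159 0.18  ]
spray top [0.5244 0.4007 0.185 ] [0.5256 0.3971 0.185 ]
tray z0 corners: sw? [0.4398 0.2091 0.    ] [0.5547 0.1742 0.    ] [0.45   0.2022 0.    ] [0.5544 0.1729 0.    ]
bolt (array([0.4889, 0.2217, 0.1081]), [np.float64(0.0007515648576895653), np.float64(0.0007515648576896085)])
bar ends .102 [0.5186 0.1884 0.102 ] [0.5572 0.3419 0.102 ]
FL [ 0.5105 -0.1487  0.04  ] FR [ 0.4877 -0.3395  0.04  ] R lev [ 0.6168 -0.3508  0.121 ] BR [ 0.6508 -0.3596  0.121 ]
BL [ 0.6756 -0.1585  0.121 ] BR [ 0.6565 -0.3536  0.121 ] Rlev [ 0.6156 -0.3496  0.121 ] L lev [ 0.6069 -0.1534  0.121 ]
key top (array([ 0.5408, -0.2901,  0.1209]), [np.float64(0.000947088938843159), np.float64(0.0009470889388432151)]) key mid (array([ 0.5433, -0.2913,  0.1045]), [np.float64(0.00034607365035636513), np.float64(0.0003460736503563252)])
lock centre (array([ 0.5555, -0.2919,  0.0835]), [np.float64(0.000986308892473268), np.float64(0.0009863088924732919)])
polish top [ 0.4716 -0.1613  0.068 ] [ 0.4718 -0.1596  0.068 ]
stick top [ 0.6441 -0.1067  0.128 ] [ 0.6283 -0.1036  0.128 ]
```

Request:
play_rows(travel=[[-0.3, 2.6, 0.5], [-0.3, 2.6, 0.5], [-0.3, 2.6, 0.5], [-0.3, 2.6, 0.5], [-0.3, 2.6, 0.5], [-0.3, 2.6, 0.5], [-0.3, 2.6, 0], [-0.3, 2.6, 0], [-0.3, 2.6, 0], [-0.3, 2.6, 0], [-0.3, 2.6, 0], [-0.3, 2.6, 0]], rotation=[[0, 0, 0.12], [0, 0, 0.12], [0, 0, 0.12], [0, 0, 0.12], [0, 0, 0.12], [0, 0, 0.12], [0, 0, 0.12], [0, 0, 0.12], [0, 0, 0.12], [0, 0, 0.12], [0, 0, 0.12], [0, 0, 0.12]], claw=[6, 6, 6, 6, 6, 6, 6, 6, 6, 6, 6, 6])

```text
time_s: 1.15
position: [0.5101, 0.3211, 0.2588]
tool_rot: [[-0.003, 0.081, 0.997], [-0.007, 0.997, -0.081], [-1.0, -0.008, -0.003]]
ft_force: [0.3, 0.2, -0.1]
grip_width: 0.0603
```

```bash
python3 - <<'E'
from h import *
np.set_printoptions(precision=4,suppress=True)
o=env.observe(); print(o)
E
```

```text
{'time_s': 1.15, 'q': array([ 21.0916,  26.5067,  62.0941,  -0.3247,  91.7304, -64.2717]), 'qvel': array([ 31.3436,  14.623 , -23.7301,  -0.241 ,   9.0836, -53.8856]), 'joint_efforts': array([ -2.6503, -52.5631, -22.6968,   0.0296,  -0.1436,   1.2759]), 'position': array([0.5101, 0.3211, 0.2588]), 'tool_rot': array([[-0.0034,  0.081 ,  0.9967],
       [-0.0074,  0.9967, -0.081 ],
       [-1.    , -0.0076, -0.0027]]), 'ft_force': array([ 0.258 ,  0.1983, -0.0809]), 'wrist_torque': array([-0.0599, -0.0785, -0.001 ]), 'grip_width': 0.0603228528498532}
```

Request:
play_rows(travel=[[0, -0.3, 0], [0, 0, 0], [0, 0, 0], [0, 0, 0], [0, 0, 0], [0, 0, 0], [0, 0, 0], [0, 0, 0], [0, 0, 0], [0, 0, 0]], rotation=[[0, 0, 0.12], [0, 0, 0.12], [0, 0, 0.12], [0, 0, 0.12], [0, 0, 0.12], [0, 0, 0.12], [0, 0, 0.12], [0, 0, 0.12], [0, 0, 0], [0, 0, 0]], claw=[6, 6, 6, 6, 6, 6, 6, 6, 6, 6])

```text
time_s: 1.98
position: [0.5068, 0.3245, 0.2544]
tool_rot: [[-0.003, -0.796, 0.605], [-0.012, 0.605, 0.796], [-1.0, -0.005, -0.011]]
ft_force: [-0.7, -0.1, 0.1]
grip_width: 0.0599
```

```bash
python3 - <<'E'
from h import *
np.set_printoptions(precision=4,suppress=True)
o=env.observe(); print(o['position'],o['q'],o['tool_rot'],o['wrist_torque'])
c=env.camera_info("wrist"); im=env.get_image("wrist"); np.save("c1.npy",c,allow_pickle=True)
cv2.imwrite("pics/w1.png",im[:,:,::-1]); print(proj("wrist",[.5112,.3169,.16],c),proj("wrist",[.5112,.3169,.146],c))
E
```

```text
[0.5068 0.3245 0.2544] [  21.6168   26.5741   62.6967   -0.5643   91.1068 -121.1326] [[-0.0025 -0.7959  0.6054]
 [-0.0116  0.6054  0.7958]
 [-0.9999 -0.005  -0.0107]] [ 0.0472 -0.0185 -0.0292]
(np.float64(306.5967969605896), np.float64(196.3756141959846)) (np.float64(307.1101968235603), np.float64(191.6988426813587))
```

View pics/w1.png

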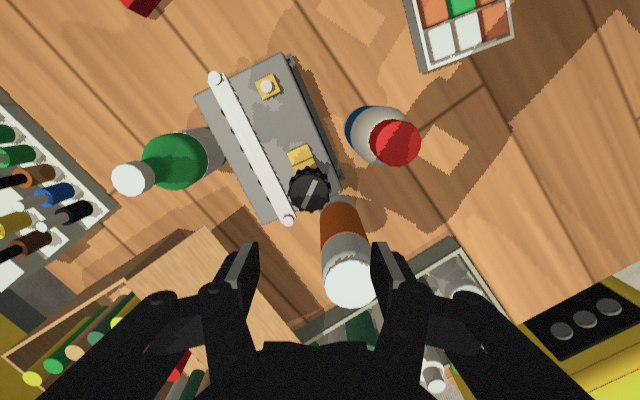

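```bash
python3 - <<'E'
from h import *
np.set_printoptions(precision=4,suppress=True)
zoom(cv2.imread("pics/w1.png"),250,130,400,310,4,"pics/w1z.png")
c=np.load("c1.npy",allow_pickle=True).item(); print(c["eye"])
for p in [(310,187),(311,189),(306,196)]: print(onz("wrist",*p,.160,c))
print(onz("wrist",350,285,.185,c), onz("wrist",395,143,.175,c), onz("wrist",267,86,.114,c))
E
```

```text
[0.4586 0.2619 0.3972]
[0.5037 0.312  0.16  ]
[0.5041 0.3139 0.16  ]
[0.5114 0.3163 0.16  ]
[0.5247 0.3962 0.185 ] [0.428  0.3204 0.175 ] [0.4852 0.2212 0.114 ]
```

View pics/w1z.png

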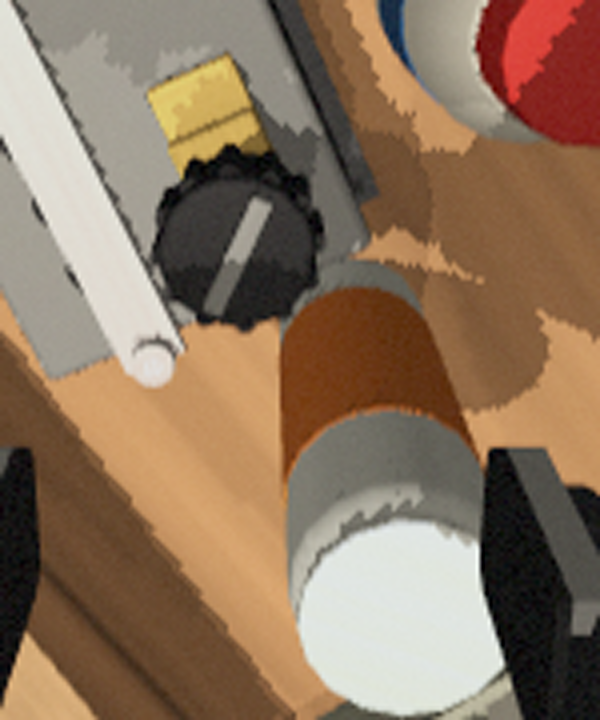

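```bash
python3 - <<'E'
from h import *
np.set_printoptions(precision=4,suppress=True)
c=np.load("c1.npy",allow_pickle=True).item()
print(onz("wrist",309.5,194,.160,c))
a=onz("wrist",250+265/4,130+200/4,.16,c);b=onz("wrist",250+215/4,130+312/4,.16,c)
print((a+b)/2,np.linalg.norm(a-b),np.degrees(np.arctan2(*(a-b)[1::-1])))
r=tri([("scene",410,151),("side",274.4,138),("wrist",309.3,190.5,c)]);print(r)
E
```

```text
[0.5079 0.3167 0.16  ]
[0.5077 0.3171 0.16  ] 0.027496756933028763 -150.58341653320048
(array([0.5102, 0.3174, 0.1461]), [np.float64(0.0004476868662182301), np.float64(0.0011870763193944378), np.float64(0.001315170582733186)])
```

Request:
play_rows(travel=[[0.25, -0.75, -1], [0, 0, -1.5], [0, 0, -1.5], [0, 0, -1.5], [0, 0, -1.5], [0, 0, -1.0], [0, 0, -0.5], [0, 0, 0]], rotation=[[0.005, -0.01, 0], [0, 0, 0], [0, 0, 0], [0, 0, 0], [0, 0, 0], [0, 0, 0], [0, 0, 0], [0, 0, 0]], claw=[5.5, 5.5, 5.5, 5.5, 5.5, 5.5, 5.5, 5.5])

```text
time_s: 2.7
position: [0.5094, 0.3164, 0.1662]
tool_rot: [[0.009, -0.78, 0.626], [-0.006, 0.626, 0.78], [-1.0, -0.011, 0.001]]
ft_force: [-0.0, -0.3, 0.4]
grip_width: 0.055
```

Request:
play_rows(travel=[[0, 0, -1], [0, 0, -1], [0, 0, -1], [0, 0, -0.7], [0, 0, 0], [0, 0, 0]], rotation=[[0, 0, 0], [0, 0, 0], [0, 0, 0], [0, 0, 0], [0, 0, 0], [0, 0, 0]], claw=[5.5, 5.5, 5.5, 5.5, 5.5, 5.5])

```text
time_s: 3.2
position: [0.5101, 0.3167, 0.1273]
tool_rot: [[0.012, -0.777, 0.63], [-0.005, 0.63, 0.777], [-1.0, -0.012, 0.004]]
ft_force: [0.3, -0.3, 0.3]
grip_width: 0.0552
```

```bash
python3 - <<'E'
from h import *
s=env.get_image("scene")[:,:,::-1];d=env.get_image("side")[:,:,::-1]
a=cv2.resize(s[90:230,340:480],(400,400));b=cv2.resize(d[80:220,200:340],(400,400))
cv2.imwrite("pics/g1.png",np.hstack([a,b]))
E
```

```text
(no output)
```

View pics/g1.png

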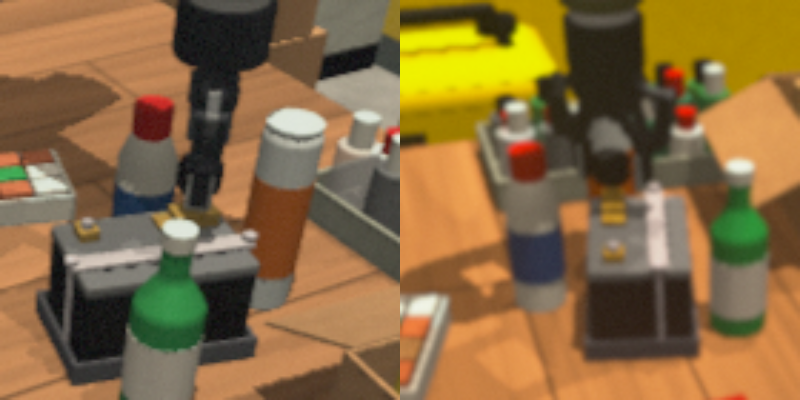

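The fingers straddle the knob, clear of talc and spray. Next step: close.

Request:
play_rows(travel=[[0, 0, 0], [0, 0, 0], [0, 0, 0], [0, 0, 0], [0, 0, 0], [0, 0, 0]], rotation=[[0, 0, 0], [0, 0, 0], [0, 0, 0], [0, 0, 0], [0, 0, 0], [0, 0, 0]], claw=[4.8, 4.2, 3.5, 3, 3, 3], squeeze=60)

```text
time_s: 3.8
position: [0.5091, 0.3182, 0.1296]
tool_rot: [[0.012, -0.777, 0.629], [-0.001, 0.629, 0.777], [-1.0, -0.01, 0.007]]
ft_force: [-0.9, -0.3, -2.0]
grip_width: 0.0332
```

```bash
cat > st.py <<'E'
from h import *
np.set_printoptions(precision=4,suppress=True)
o=env.observe(); R=o['tool_rot']
print(o['time_s'],o['position'],"jaw",np.degrees(np.arctan2(R[1,1],R[0,1])),o['ft_force'],"T",o['wrist_torque'],"q6",o['q'],o['grip_width'])
E
python3 st.py
```

```text
3.8 [0.5091 0.3182 0.1296] jaw 141.00632454527872 [-0.9427 -0.3196 -1.9801] T [ 0.0659 -0.0371  0.0307] q6 [  20.857    31.5148   75.4618   -0.3397   72.3893 -120.0504] 0.033215162116188905
```

Request:
play_rows(travel=[[0, 0, 0], [0, 0, 0], [0, 0, 0], [0, 0, 0]], rotation=[[0, 0, -0.05], [0, 0, -0.05], [0, 0, -0.05], [0, 0, -0.05]], claw=[3, 3, 3, 3])

```text
time_s: 4.13
position: [0.5093, 0.3179, 0.1295]
tool_rot: [[0.012, -0.631, 0.776], [-0.004, 0.776, 0.631], [-1.0, -0.01, 0.007]]
ft_force: [0.2, -0.1, -0.9]
grip_width: 0.0332
```

```bash
python3 st.py
```

```text
4.1333 [0.5093 0.3179 0.1295] jaw 129.1408435380133 [ 0.2094 -0.0703 -0.9202] T [0.0643 0.0288 0.0161] q6 [  20.8882   31.5663   75.3704   -0.4746   72.5206 -108.1142] 0.033210387592272114
```

Request:
play_rows(travel=[[0, 0, 0], [0, 0, 0], [0, 0, 0]], rotation=[[0, 0, -0.06], [0, 0, -0.06], [0, 0, -0.06]], claw=[3, 3, 3])

```text
time_s: 4.38
position: [0.5094, 0.3177, 0.1296]
tool_rot: [[0.011, -0.474, 0.88], [-0.006, 0.88, 0.475], [-1.0, -0.011, 0.006]]
ft_force: [-0.2, 0.5, -1.0]
grip_width: 0.0332
```

```bash
python3 st.py; python3 - <<'E'
from h import *
s=env.get_image("scene")[:,:,::-1];d=env.get_image("wrist")[:,:,::-1]
a=cv2.resize(s[110:190,370:450],(400,400));b=cv2.resize(d[130:290,240:400],(400,400))
cv2.imwrite("pics/g2.png",np.hstack([a,b]))
E
```

```text
4.3833 [0.5094 0.3177 0.1296] jaw 118.32666211521592 [-0.1892  0.543  -0.9923] T [-0.0442  0.0469  0.0393] q6 [ 20.9101  31.6126  75.2753  -0.5829  72.6763 -97.247 ] 0.033225738062624216
```

View pics/g2.png

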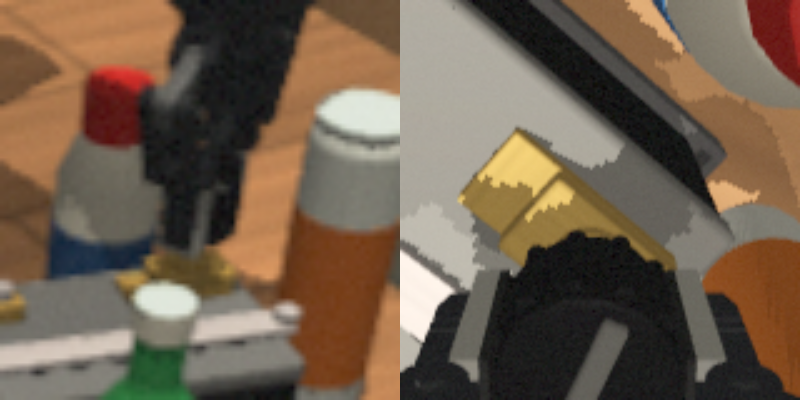

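Request:
play_rows(travel=[[0, 0, 0], [0, 0, 0], [0, 0, 0]], rotation=[[0, 0, -0.06], [0, 0, -0.06], [0, 0, -0.06]], claw=[3, 3, 3])

```text
time_s: 4.73
position: [0.5095, 0.3175, 0.1295]
tool_rot: [[0.009, -0.313, 0.95], [-0.008, 0.95, 0.313], [-1.0, -0.011, 0.006]]
ft_force: [0.0, -0.4, -0.6]
grip_width: 0.0332
```

```bash
python3 st.py
```

```text
4.7333 [0.5095 0.3175 0.1295] jaw 108.21966417228607 [ 0.0099 -0.4186 -0.6317] T [0.0077 0.0402 0.051 ] q6 [ 20.9202  31.6608  75.1837  -0.6645  72.841  -87.107 ] 0.03322538216341957
```

Request:
play_rows(travel=[[0, 0, 0], [0, 0, 0], [0, 0, 0]], rotation=[[0, 0, -0.06], [0, 0, -0.06], [0, 0, -0.06]], claw=[3, 3, 3])

```text
time_s: 4.98
position: [0.5095, 0.3173, 0.1295]
tool_rot: [[0.007, -0.136, 0.991], [-0.01, 0.991, 0.136], [-1.0, -0.011, 0.006]]
ft_force: [-0.4, 0.1, -1.2]
grip_width: 0.0332
```

```bash
python3 st.py
```

```text
4.9833 [0.5095 0.3173 0.1295] jaw 97.80617924142706 [-0.3894  0.1315 -1.1627] T [-0.0306  0.0616  0.2329] q6 [ 20.9247  31.7125  75.0866  -0.7253  73.0313 -76.6726] 0.03322417159992884
```

Request:
play_rows(travel=[[0, 0, 0], [0, 0, 0], [0, 0, 0]], rotation=[[0, 0, -0.06], [0, 0, -0.06], [0, 0, -0.06]], claw=[3, 3, 3])

```text
time_s: 5.23
position: [0.5094, 0.317, 0.1295]
tool_rot: [[0.005, 0.044, 0.999], [-0.012, 0.999, -0.044], [-1.0, -0.012, 0.005]]
ft_force: [-1.0, 0.0, -1.7]
grip_width: 0.0335
```

```bash
python3 st.py
```

```text
5.2333 [0.5094 0.317  0.1295] jaw 87.46338373782997 [-0.9808  0.0187 -1.7309] T [-0.0524  0.0944  0.2669] q6 [ 20.9275  31.7651  74.9853  -0.777   73.2329 -66.3136] 0.03348362434828499
```

Request:
play_rows(travel=[[0, 0, 0], [0, 0, 0], [0, 0, 0], [0, 0, 0], [0, 0, 0], [0, 0, 0]], rotation=[[0, 0, -0.06], [0, 0, -0.06], [0, 0, -0.06], [0, 0, -0.06], [0, 0, -0.06], [0, 0, -0.06]], claw=[3, 3, 3, 3, 3, 3])

```text
time_s: 5.73
position: [0.5093, 0.3166, 0.1295]
tool_rot: [[-0.0, 0.394, 0.919], [-0.014, 0.919, -0.394], [-1.0, -0.013, 0.005]]
ft_force: [-0.2, -0.2, -0.8]
grip_width: 0.0338
```

```bash
python3 st.py; python3 - <<'E'
from h import *
s=env.get_image("scene")[:,:,::-1];d=env.get_image("wrist")[:,:,::-1]
a=cv2.resize(s[110:190,370:450],(400,400));b=cv2.resize(d[130:290,240:400],(400,400))
cv2.imwrite("pics/g3.png",np.hstack([a,b]))
E
```

```text
5.7333 [0.5093 0.3166 0.1295] jaw 66.80052547495144 [-0.1974 -0.2001 -0.8044] T [0.009  0.032  0.3298] q6 [ 20.8952  31.8644  74.7947  -0.786   73.6587 -45.6841] 0.033836787487708006
```

View pics/g3.png

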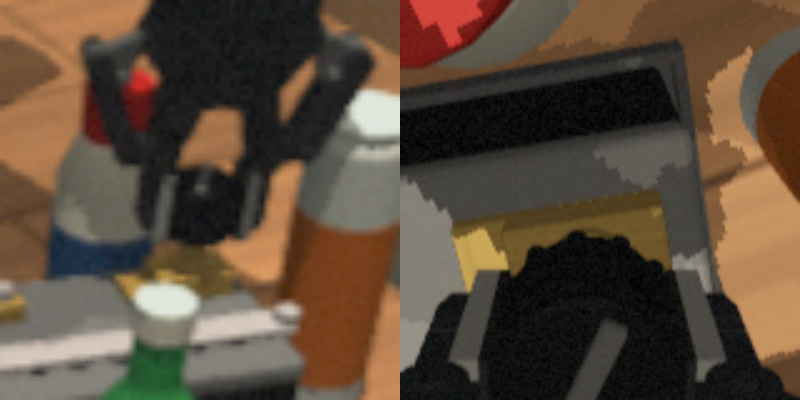

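Request:
play_rows(travel=[[0, 0, 0], [0, 0, 0], [0, 0, 0], [0, 0, 0], [0, 0, 0], [0, 0, 0], [0, 0, 0], [0, 0, 0], [0, 0, 0], [0, 0, 0]], rotation=[[0, 0, -0.06], [0, 0, -0.06], [0, 0, -0.06], [0, 0, -0.06], [0, 0, -0.06], [0, 0, -0.06], [0, 0, -0.06], [0, 0, -0.06], [0, 0, -0.06], [0, 0, -0.06]], claw=[3, 3, 3, 3, 3, 3, 3, 3, 3, 3])

```text
time_s: 6.67
position: [0.5087, 0.3161, 0.1296]
tool_rot: [[-0.01, 0.835, 0.551], [-0.013, 0.55, -0.835], [-1.0, -0.015, 0.005]]
ft_force: [-0.7, -0.7, 0.0]
grip_width: 0.0332
```

```bash
python3 st.py
```

```text
6.6667 [0.5087 0.3161 0.1296] jaw 33.399886790677 [-0.7067 -0.6901  0.0362] T [-0.0088  0.0759  0.3606] q6 [ 20.7525  31.9618  74.6038  -0.501   74.2172 -12.5101] 0.03323074392387334
```

Request:
play_rows(travel=[[0, 0, 0], [0, 0, 0], [0, 0, 0], [0, 0, 0], [0, 0, 0], [0, 0, 0], [0, 0, 0]], rotation=[[0, 0, -0.06], [0, 0, -0.06], [0, 0, -0.06], [0, 0, -0.06], [0, 0, -0.06], [0, 0, -0.04], [0, 0, 0]], claw=[3, 3, 3, 3, 3, 3, 3])

```text
time_s: 7.25
position: [0.5083, 0.316, 0.1295]
tool_rot: [[-0.014, 0.968, 0.25], [-0.009, 0.25, -0.968], [-1.0, -0.016, 0.006]]
ft_force: [0.0, -0.7, -1.4]
grip_width: 0.0331
```

```bash
python3 st.py;  python3 - <<'E'
from h import *
s=env.get_image("scene")[:,:,::-1];d=env.get_image("wrist")[:,:,::-1]
a=cv2.resize(s[110:190,370:450],(400,400));b=cv2.resize(d[130:290,240:400],(400,400))
cv2.imwrite("pics/g4.png",np.hstack([a,b]))
E
```

```text
7.25 [0.5083 0.316  0.1295] jaw 14.492712743891303 [ 0.0183 -0.7349 -1.4195] T [ 0.0546 -0.009   0.1884] q6 [20.6415 31.9686 74.5984 -0.2255 74.3735  6.2088] 0.03307386620275638
```

View pics/g4.png

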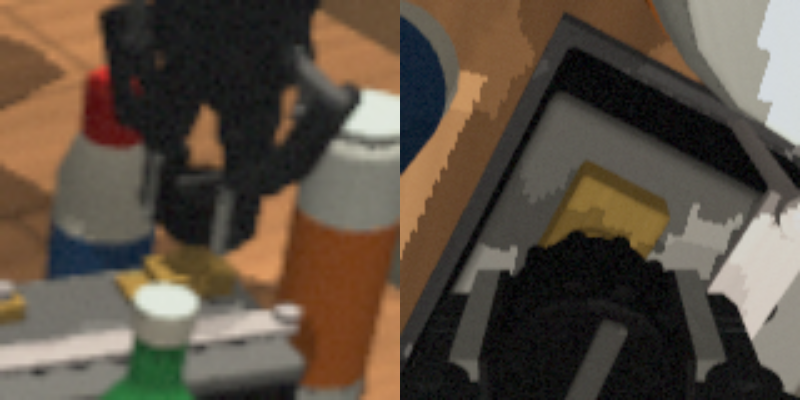

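Request:
play_rows(travel=[[0, 0, 0], [0, 0, 0], [0, 0, 0], [0, 0, 0], [0, 0, 0.5], [0, 0, 1], [0, 0, 2], [0, 0, 2], [0, 0, 3], [0, 0, 3], [0, 0, 3]], rotation=[[0, 0, 0], [0, 0, 0], [0, 0, 0], [0, 0, 0], [0, 0, 0], [0, 0, 0], [0, 0, 0], [0, 0, 0], [0, 0, 0], [0, 0, 0], [0, 0, 0]], claw=[4, 5, 5.4, 5.4, 5.4, 5.4, 5.4, 5.4, 5.4, 5.4, 5.4])

```text
time_s: 8.27
position: [0.5059, 0.3147, 0.2793]
tool_rot: [[-0.023, 0.966, 0.258], [-0.012, 0.258, -0.966], [-1.0, -0.025, 0.006]]
ft_force: [0.5, 0.3, -0.8]
grip_width: 0.0541
```

```bash
python3 st.py;  python3 - <<'E'
from h import *
c=env.camera_info("wrist"); np.save("c2.npy",c,allow_pickle=True)
d=env.get_image("wrist")[:,:,::-1]
cv2.imwrite("pics/w2.png",d); print(proj("wrist",[.509,.317,.16],c))
s=env.get_image("scene")[:,:,::-1]
a=cv2.resize(s[100:240,340:480],(400,400));b=cv2.resize(d[130:290,240:400],(400,400))
cv2.imwrite("pics/g5.png",np.hstack([a,b]))
E
```

```text
8.2667 [0.5059 0.3147 0.2793] jaw 14.93211390507764 [ 0.4585  0.2723 -0.8144] T [0.0135 0.0166 0.0179] q6 [20.6054 25.7675 60.0468 -0.2077 95.6545  5.651 ] 0.05409000916139586
(np.float64(321.8672632573925), np.float64(186.00039060300665))
```

View pics/g5.png

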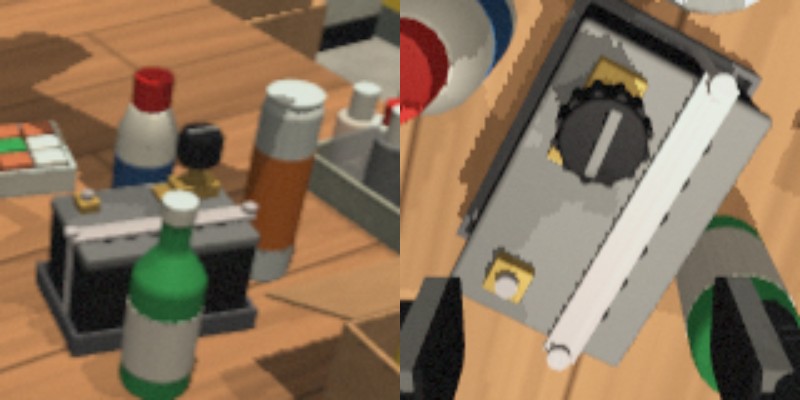

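```bash
python3 - <<'E'
from h import *
c=np.load("c2.npy",allow_pickle=True).item()
a=onz("wrist",240+216/2.5,130+113/2.5,.16,c);b=onz("wrist",240+188/2.5,130+178/2.5,.16,c)
print((a+b)/2,np.linalg.norm(a-b),np.degrees(np.arctan2(*(a-b)[1::-1])))
E
```

```text
[0.50857659 0.31443103 0.16      ] 0.027789090029951613 82.93567270231279
```

Request:
play_rows(travel=[[0, -2.6, 0], [0, -2.6, 0], [0, -2.6, 0], [0, -2.6, 0], [0, -2.6, 0], [0, -2.6, 0], [0, -2.6, 0], [0, -2.6, 0], [0, -2.6, 0], [0, -2.6, 0], [0, -2.6, 0], [0, -2.6, 0]], rotation=[[0, 0, -0.03], [0, 0, -0.03], [0, 0, -0.03], [0, 0, -0.03], [0, 0, -0.03], [0, 0, -0.03], [0, 0, -0.03], [0, 0, -0.03], [0, 0, -0.03], [0, 0, -0.03], [0, 0, -0.03], [0, 0, -0.03]], claw=[5.4, 5.4, 5.4, 5.4, 5.4, 5.4, 5.4, 5.4, 5.4, 5.4, 5.4, 5.4])

```text
time_s: 9.37
position: [0.5032, -0.0055, 0.2905]
tool_rot: [[-0.004, 0.994, -0.105], [-0.003, -0.105, -0.994], [-1.0, -0.004, 0.004]]
ft_force: [0.1, -0.4, -0.1]
grip_width: 0.0541
```

Request:
play_rows(travel=[[-0.4, -2.4, -0.3], [-0.4, -2.4, -0.3], [-0.4, -2.4, -0.3], [-0.4, -2.4, -0.3], [-0.4, -2.4, -0.3], [-0.4, -2.4, -0.3], [-0.4, -2.4, -0.3], [-0.4, -2.4, -0.3], [-0.4, -2.4, -0.3], [-0.4, -2.4, -0.3], [-0.4, -1.2, -0.3], [0, 0, 0]], rotation=[[-0.005, -0.05, 0], [-0.005, -0.05, 0], [-0.005, -0.05, 0], [-0.005, -0.05, 0], [-0.005, -0.05, 0], [-0.005, -0.05, 0], [-0.005, -0.05, 0], [-0.005, -0.05, 0], [-0.005, -0.05, 0], [-0.005, -0.05, 0], [-0.005, -0.05, 0], [0, 0, 0]], claw=[5.4, 5.4, 5.4, 5.4, 5.4, 5.4, 5.4, 5.4, 5.4, 5.4, 5.4, 5.4])

```text
time_s: 10.37
position: [0.4544, -0.2739, 0.2621]
tool_rot: [[0.546, 0.829, -0.116], [-0.073, -0.091, -0.993], [-0.834, 0.551, 0.011]]
ft_force: [-0.9, -0.1, -0.3]
grip_width: 0.0542
```

```bash
python3 st.py;  python3 - <<'E'
from h import *
print(env.observe()['tool_rot'])
c=env.camera_info("wrist"); np.save("c3.npy",c,allow_pickle=True)
d=env.get_image("wrist")[:,:,::-1]
cv2.imwrite("pics/w3.png",d); print(proj("wrist",[.5425,-.291,.1047],c))
E
```

```text
10.3667 [ 0.4544 -0.2739  0.2621] jaw -6.2540281379937355 [-0.9492 -0.1059 -0.3028] T [ 0.0274  0.2827 -0.0088] q6 [-56.       7.6866  96.4328  29.7824  56.0347 -62.0698] 0.054241223363993764
[[ 0.54631201  0.82948098 -0.11620883]
 [-0.07324176 -0.09090196 -0.99316287]
 [-0.83437331  0.55108815  0.01109181]]
(np.float64(303.9575371615171), np.float64(176.87259213083084))
```

View pics/w3.png

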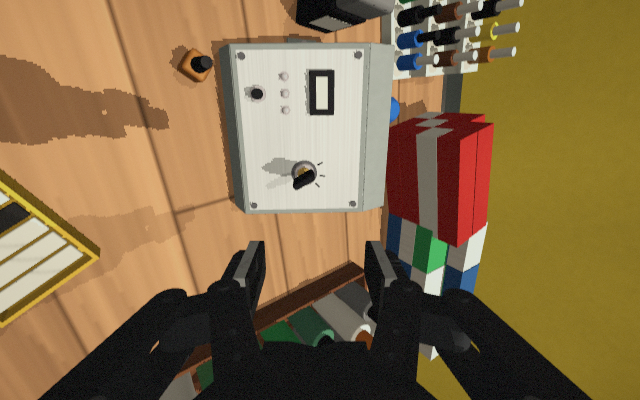

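```bash
python3 - <<'E'
from h import *
zoom(cv2.imread("pics/w3.png"),260,130,350,210,8,"pics/w3z.png")
E
```

```text
(no output)
```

View pics/w3z.png

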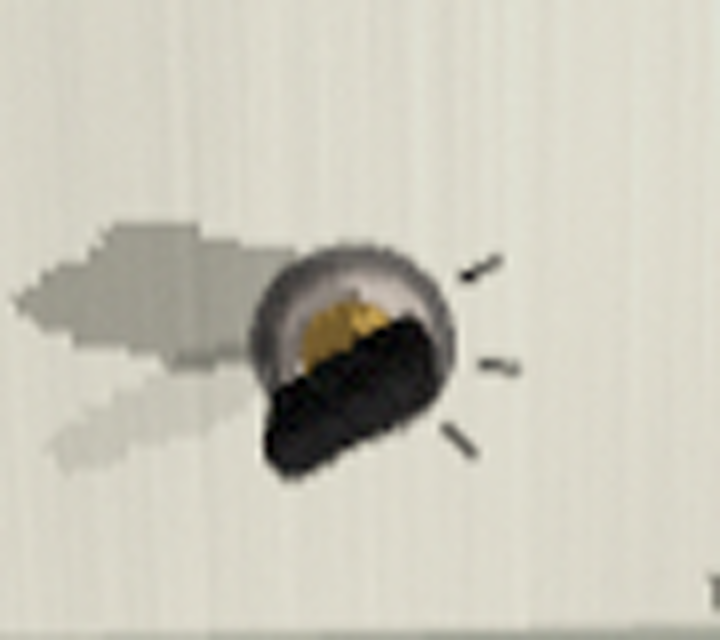

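```bash
python3 - <<'E'
from h import *
zoom(cv2.imread("pics/w3.png"),215,25,405,225,3.5,"pics/w3b.png")
E
```

```text
(no output)
```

View pics/w3b.png

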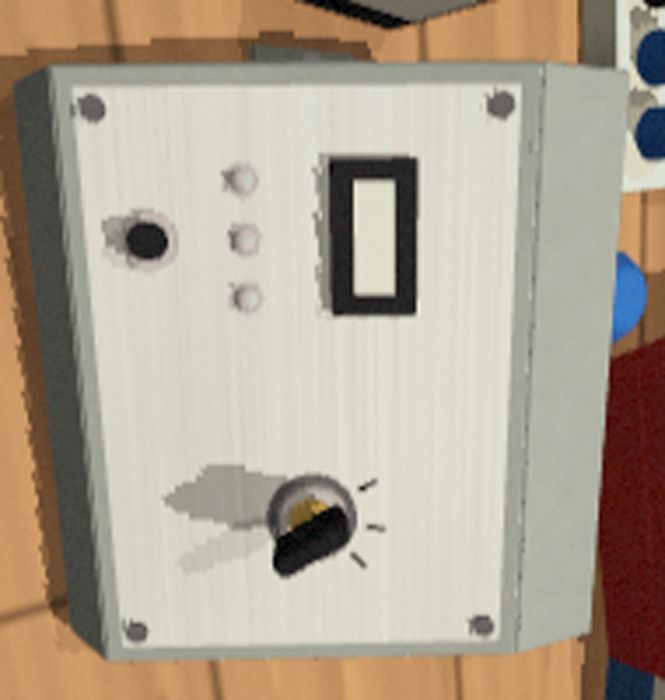

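```bash
cat > box.py <<'E'
from h import *
from scipy.optimize import least_squares
np.set_printoptions(precision=4,suppress=True)
c3=np.load("c3.npy",allow_pickle=True).item(); cs=env.camera_info("scene"); cd=env.camera_info("side")
w=lambda x,y:(c3,(215+x/3.5,25+y/3.5)); z3=lambda x,y:(cd,(290+x/4,210+y/4)); z4=lambda x,y:(cs,(100+x/4,210+y/4))
M=dict(FL=(-85,100,40),FR=(-85,-100,40),LL=(45,100,121.2),RL=(45,-100,121.2),BL=(85,100,121.2),BR=(85,-100,121.2))
obs=[("FL",w(48,66)),("FR",w(110,660)),("LL",w(546,62)),("RL",w(516,653)),("BL",w(630,70)),("BR",w(590,635)),
("FL",z3(148,270)),("FR",z3(245,590)),("RL",z3(553,412)),("BR",z3(635,408)),
("BL",z4(560,240)),("BR",z4(68,372)),("RL",z4(75,295)),("LL",z4(530,135)),
("K",w(313,516)),("K",z3(354,400)),("K",z4(230,212))]
a=np.radians(32)
def pts(p):
    x,y,t,kx=p; R=np.array([[np.cos(t),-np.sin(t),0],[np.sin(t),np.cos(t),0],[0,0,1]]); o=np.array([x,y,0])
    n=np.array([-np.sin(a),0,np.cos(a)])
    k=np.array([kx,-.045,.040+(kx+.085)*np.tan(a)])
    d={q:o+R@(np.array(v)/1000) for q,v in M.items()}; d["K"]=o+R@(k+.005*n); d["bow"]=o+R@(k+.03*n); d["n"]=R@n; d["X"]=R@np.array([np.cos(a),0,np.sin(a)]); d["Y"]=R@np.array([0,1,0]); d["top"]=o+R@(k+.045*n);d["k0"]=o+R@k
    return d
def res(p):
    d=pts(p); return np.concatenate([np.array(proj("",d[q],c))-uv for q,(c,uv) in obs])
r=least_squares(res,[.57,-.25,-.1,0],loss="soft_l1"); P=pts(r.x)
if __name__=="__main__":
    print(r.x,np.degrees(r.x[2])); print(res(r.x).reshape(-1,2)); print(P)
    for q in("K","bow","top"): print(q,(np.array(proj("",P[q],c3))-[260,130])*8)
E
python3 box.py
```

```text
[ 0.58   -0.2509 -0.0977 -0.0182] -5.600419804102828
[[-0.1062 -1.8492]
 [-1.3609  0.3944]
 [-0.249  -1.4824]
 [-0.0692  0.1738]
 [ 1.0604 -0.7374]
 [ 0.3637 -1.0099]
 [-3.2222 -1.2885]
 [-0.5161  1.6274]
 [ 0.4019  2.0035]
 [ 1.7934 -1.0594]
 [-0.835  -0.3327]
 [-3.5532  0.3483]
 [-3.421   0.7684]
 [ 2.7212 10.0761]
 [ 0.3089  0.6009]
 [-0.639   0.0066]
 [-1.7138 -0.347 ]]
{'FL': array([ 0.5052, -0.1431,  0.04  ]), 'FR': array([ 0.4857, -0.3421,  0.04  ]), 'LL': array([ 0.6346, -0.1558,  0.1212]), 'RL': array([ 0.6151, -0.3548,  0.1212]), 'BL': array([ 0.6744, -0.1597,  0.1212]), 'BR': array([ 0.6549, -0.3587,  0.1212]), 'K': array([ 0.5549, -0.2936,  0.086 ]), 'bow': array([ 0.5417, -0.2923,  0.1072]), 'n': array([-0.5274,  0.0517,  0.848 ]), 'X': array([ 0.844 , -0.0828,  0.5299]), 'Y': array([0.0976, 0.9952, 0.    ]), 'top': array([ 0.5338, -0.2916,  0.1199]), 'k0': array([ 0.5575, -0.2939,  0.0817])}
K [357.8998 344.2359]
bow [357.0498 389.0318]
top [356.479  419.1127]
```

```bash
python3 - <<'E'
from box import *
def onpl(uv,h):
    e,d=ray("",*uv,c3); p0=P["k0"]+h*P["n"]; t=(p0-e)@P["n"]/(d@P["n"]); v=e+d*t-p0; return v@P["X"],v@P["Y"]
for x,y in [(480,268),(500,367),(460,440)]:
    a_,b_=onpl((260+x/8,130+y/8),0); print(np.degrees(np.arctan2(b_,a_)),np.hypot(a_,b_))
im=cv2.imread("pics/w3z.png")
for phi in (30,33,36):
    w_=np.cos(np.radians(phi))*P["X"]+np.sin(np.radians(phi))*P["Y"]; t_=np.cross(P["n"],w_)
    i2=im.copy()
    for h in(.015,.045):
        q=[P["k0"]+h*P["n"]+s*.013*w_+u*.004*t_ for s,u in((1,1),(1,-1),(-1,-1),(-1,1))]
        px=np.array([(np.array(proj("",p,c3))-[260,130])*8+4 for p in q]).astype(int)
        cv2.polylines(i2,[px],True,(0,255,0) if h>.03 else (0,0,255),1)
    cv2.imwrite(f"pics/k{phi}.png",i2)
cv2.imwrite("pics/kk.png",np.hstack([cv2.imread(f"pics/k{p}.png")[230:500,230:490] for p in(30,33,36)]))
E
```

```text
28.901498564757045 0.021724288363720926
-13.630467056494721 0.022748753944558203
-47.49231355481911 0.02334523695660488
```

View pics/kk.png

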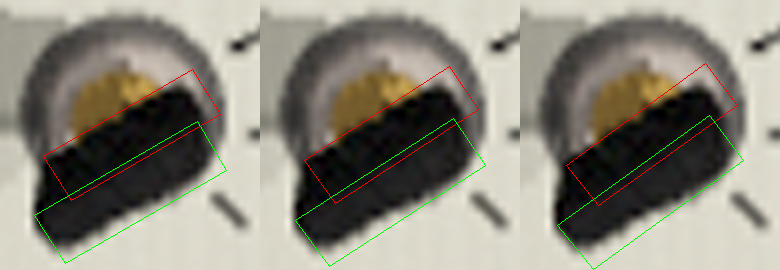

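```bash
cat > tgt.py <<'E'
from box import *
from scipy.spatial.transform import Rotation as Ro
import sys
bow=P["bow"]-.0005*P["X"]+.0005*P["Y"]
def target(turn,out):
    f=np.radians(29-90-turn); y=np.cos(f)*P["X"]+np.sin(f)*P["Y"]; x=-P["n"]
    return bow+(out+.003-env.grip_depth)*P["n"],np.column_stack([x,y,np.cross(x,y)])
p,R=target(float(sys.argv[1]),float(sys.argv[2])); o=env.observe()
print("dpos cm",(p-o["position"])*100,"rotvec",Ro.from_matrix(R@o["tool_rot"].T).as_rotvec(),"q",o["q"],"ft",o["ft_force"],o["wrist_torque"],o["time_s"],o["grip_width"])
d=o["position"]+env.grip_depth*o["tool_rot"][:,0]*-1-bow
Rn=o["tool_rot"]; print("grasp pt offs in X,Y,n mm",[1000*d@P[k] for k in "XYn"],"key turn deg",-61-np.degrees(np.arctan2(Rn[:,1]@P["Y"],Rn[:,1]@P["X"])), "axis err",np.degrees(np.arccos(-Rn[:,0]@P["n"])), "torque n",o["wrist_torque"]@P["n"])
E
python3 tgt.py 0 .06
```

```text
dpos cm [  6.303   -1.6173 -11.8262] rotvec [ 0.5832 -0.0461 -0.8788] q [-55.8558   7.6603  96.308   29.6023  56.1234 -61.8119] ft [ 0.3632  0.1642 -0.0015] [ 0.0614  0.2536 -0.0516] 10.4167 0.05380998504255016
grasp pt offs in X,Y,n mm [np.float64(7.690136992507398), np.float64(10.313653430287957), np.float64(197.3604202759504)] key turn deg -60.47812642265541 axis err 1.7675780884579089 torque n -0.0629761771160271
```

Request:
play_rows(travel=[[0.6, -0.15, -1.1], [0.6, -0.15, -1.1], [0.6, -0.15, -1.1], [0.6, -0.15, -1.1], [0.6, -0.15, -1.1], [0.6, -0.15, -1.1], [0.6, -0.15, -1.1], [0.6, -0.15, -1.1], [0.6, -0.15, -1.1], [0.6, -0.15, -1.1], [0, 0, 0], [0, 0, 0]], rotation=[[0.058, -0.005, -0.088], [0.058, -0.005, -0.088], [0.058, -0.005, -0.088], [0.058, -0.005, -0.088], [0.058, -0.005, -0.088], [0.058, -0.005, -0.088], [0.058, -0.005, -0.088], [0.058, -0.005, -0.088], [0.058, -0.005, -0.088], [0.058, -0.005, -0.088], [0, 0, 0], [0, 0, 0]], claw=[4, 4, 4, 4, 4, 4, 4, 4, 4, 4, 4, 4])

```text
time_s: 11.42
position: [0.5251, -0.2777, 0.1572]
tool_rot: [[0.524, 0.302, -0.796], [-0.051, -0.922, -0.383], [-0.85, 0.241, -0.468]]
ft_force: [1.2, -0.4, 0.1]
grip_width: 0.0398
```

```bash
python3 tgt.py 0 .06;  python3 - <<'E'
from h import *
c=env.camera_info("wrist"); np.save("c4.npy",c,allow_pickle=True)
d=env.get_image("wrist")[:,:,::-1]
cv2.imwrite("pics/w4.png",d)
E
```

```text
dpos cm [-0.7113 -1.1774 -1.2702] rotvec [-0.0161 -0.0026  0.0244] q [-48.5778  21.2075  96.5884  32.093   42.5335  -0.534 ] ft [ 1.1575 -0.3579  0.0562] [-0.0115  0.2405  0.0319] 11.4167 0.03983792636228095
grasp pt offs in X,Y,n mm [np.float64(11.838059657706784), np.float64(12.403044032859137), np.float64(70.62955078223467)] key turn deg 1.6632916086131644 axis err 0.24125977211559843 torque n 0.04553253549464871
```

View pics/w4.png

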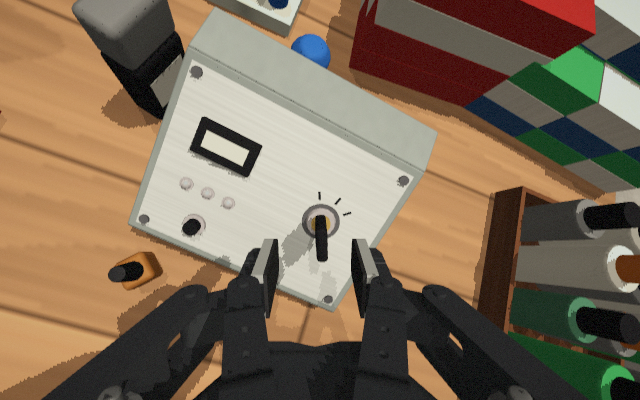

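```bash
python3 - <<'E'
from box import *
c4=np.load("c4.npy",allow_pickle=True).item()
im=cv2.imread("pics/w4.png")[180:280,270:370]; im=cv2.resize(im,None,fx=6,fy=6)
w_=np.cos(np.radians(29))*P["X"]+np.sin(np.radians(29))*P["Y"]; t_=np.cross(P["n"],w_)
b0=P["k0"]-.0005*P["X"]+.0005*P["Y"]
for h in(.015,.045):
    q=[b0+h*P["n"]+s*.013*w_+u*.004*t_ for s,u in((1,1),(1,-1),(-1,-1),(-1,1))]
    px=np.array([(np.array(proj("",p,c4))-[270,180])*6+3 for p in q]).astype(int)
    cv2.polylines(im,[px],True,(0,255,0) if h>.03 else (0,0,255),1)
cv2.imwrite("pics/w4z.png",im)
E
```

```text
(no output)
```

View pics/w4z.png

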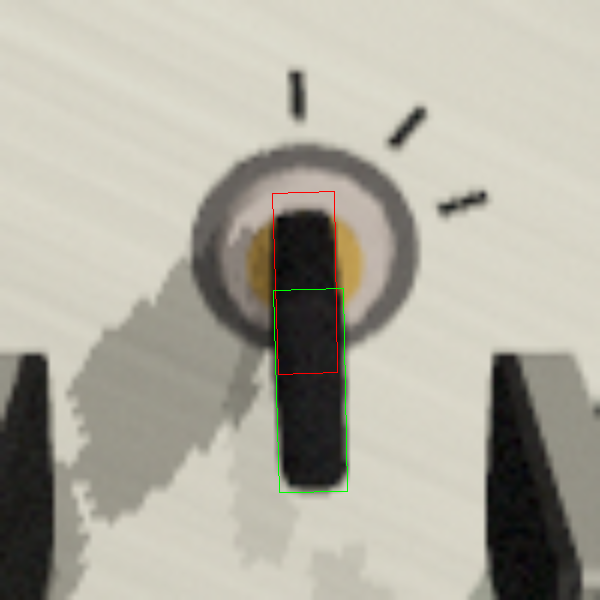

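Request:
play_rows(travel=[[-0.35, -0.6, -0.6], [-0.35, -0.6, -0.6], [0, 0, 0], [0, 0, 0]], rotation=[[-0.008, 0, 0.012], [-0.008, 0, 0.012], [0, 0, 0], [0, 0, 0]], claw=[4, 4, 4, 4])

```text
time_s: 11.8
position: [0.5187, -0.2887, 0.1493]
tool_rot: [[0.528, 0.335, -0.781], [-0.054, -0.904, -0.424], [-0.848, 0.266, -0.459]]
ft_force: [-0.2, -0.6, -0.4]
grip_width: 0.0402
```

```bash
python3 tgt.py 0 .0
```

```text
dpos cm [ 3.0965 -0.3942 -5.5691] rotvec [ 0.0099 -0.0001 -0.0118] q [-50.1198  21.8845  97.2925  33.7343  41.8535  -6.1024] ft [-0.2124 -0.6495 -0.4183] [ 0.0336  0.2124 -0.051 ] 11.8 0.040172263935998
grasp pt offs in X,Y,n mm [np.float64(3.0354376743734277), np.float64(0.9414429079082912), np.float64(66.76272040595721)] key turn deg -0.8765523482787714 axis err 0.13077551314558394 torque n -0.04994901038076161
```

Request:
play_rows(travel=[[0.4, -0.05, -0.8], [0.4, -0.05, -0.8], [0.4, -0.05, -0.8], [0.4, -0.05, -0.8], [0.4, -0.05, -0.8], [0.2, -0.03, -0.4], [0, 0, 0], [0, 0, 0]], rotation=[[0.005, 0, -0.006], [0.005, 0, -0.006], [0, 0, 0], [0, 0, 0], [0, 0, 0], [0, 0, 0], [0, 0, 0], [0, 0, 0]], claw=[3.5, 3.5, 3.5, 3.5, 3.5, 3.5, 3.5, 3.5])

```text
time_s: 12.47
position: [0.5439, -0.2903, 0.1015]
tool_rot: [[0.527, 0.325, -0.785], [-0.051, -0.91, -0.412], [-0.848, 0.257, -0.463]]
ft_force: [-0.7, -0.4, -0.5]
grip_width: 0.0351
```

```bash
python3 tgt.py 0 .0
```

```text
dpos cm [ 0.5735 -0.2307 -0.7893] rotvec [ 0.0005 -0.0001 -0.0018] q [-47.9603  27.7999  97.1394  37.182   36.2533  -8.2773] ft [-0.6605 -0.3635 -0.5498] [ 0.0731  0.3036 -0.074 ] 12.4667 0.03510478548979652
grasp pt offs in X,Y,n mm [np.float64(-0.8477307071368488), np.float64(1.727309941896018), np.float64(12.8372220391611)] key turn deg -0.10203608497779015 axis err 0.027305435743149815 torque n -0.08564646925965959
```

Request:
play_rows(travel=[[0.3, -0.12, -0.4], [0.3, -0.12, -0.4], [0, 0, 0], [0, 0, 0]], rotation=[[0, 0, 0], [0, 0, 0], [0, 0, 0], [0, 0, 0]], claw=[3.5, 3.5, 3.5, 3.5])

```text
time_s: 12.8
position: [0.5506, -0.2933, 0.0932]
tool_rot: [[0.528, 0.325, -0.785], [-0.052, -0.91, -0.412], [-0.848, 0.258, -0.463]]
ft_force: [0.4, 0.1, 0.0]
grip_width: 0.0351
```

```bash
python3 tgt.py 0 .0;  python3 - <<'E'
from h import *
d=env.get_image("wrist")[:,:,::-1]
cv2.imwrite("pics/w5.png",cv2.resize(d[150:350,220:420],(600,600)))
E
```

```text
dpos cm [-0.0956  0.0655  0.038 ] rotvec [ 0.0013  0.0006 -0.0015] q [-47.6051  29.0787  96.5345  37.6795  35.4879  -8.6302] ft [0.405  0.0675 0.0236] [0.0322 0.2948 0.0044] 12.8 0.03514420785650136
grasp pt offs in X,Y,n mm [np.float64(0.6458542261138299), np.float64(-0.553475881871893), np.float64(2.139757438131404)] key turn deg -0.1129812917671913 axis err 0.04413457139304935 torque n 0.0020130526510174704
```

View pics/w5.png

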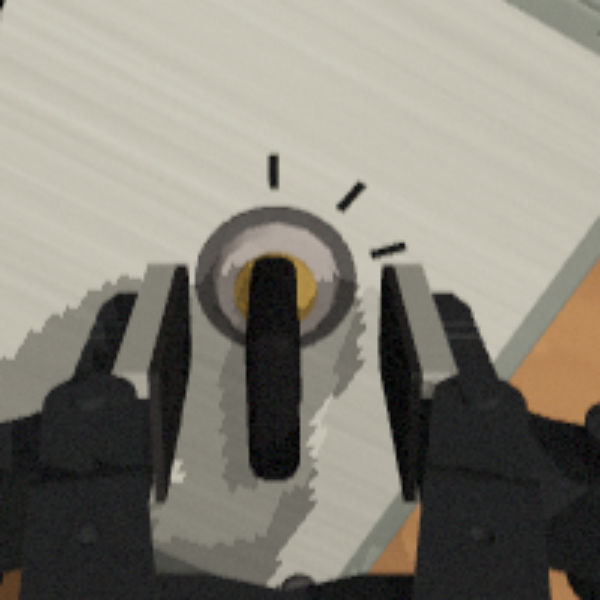

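Request:
play_rows(travel=[[0, 0, 0], [0, 0, 0], [0, 0, 0], [0, 0, 0], [0, 0, 0], [0, 0, 0], [0, 0, 0]], rotation=[[0, 0, 0], [0, 0, 0], [0, 0, 0], [0, 0, 0], [0, 0, 0], [0, 0, 0], [0, 0, 0]], claw=[2.5, 1.8, 1.2, 0.8, 0.5, 0.5, 0.5], squeeze=80)

```text
time_s: 13.43
position: [0.5498, -0.2916, 0.0933]
tool_rot: [[0.527, 0.327, -0.784], [-0.049, -0.91, -0.412], [-0.848, 0.256, -0.463]]
ft_force: [0.7, 1.2, -0.5]
grip_width: 0.0071
```

```bash
python3 tgt.py 40 .0
```

```text
dpos cm [-0.0155 -0.1036  0.0255] rotvec [ 0.3671 -0.0358 -0.5955] q [-47.5801  28.9773  96.671   37.6668  35.6307  -8.6338] ft [ 0.7306  1.2342 -0.4722] [0.0316 0.2843 0.0206] 13.4333 0.007077352927741108
grasp pt offs in X,Y,n mm [np.float64(-0.07671192029901039), np.float64(0.9975787063799975), np.float64(2.755888864771515)] key turn deg -0.1356614327380754 axis err 0.15572570764523302 torque n 0.0155249431858635
```

Request:
play_rows(travel=[[0, 0, 0], [0, 0, 0], [0, 0, 0], [0, 0, 0], [0, 0, 0], [0, 0, 0]], rotation=[[0.037, -0.004, -0.059], [0.037, -0.004, -0.059], [0.037, -0.004, -0.059], [0.037, -0.004, -0.059], [0.037, -0.004, -0.059], [0.037, -0.004, -0.059]], claw=[0.5, 0.5, 0.5, 0.5, 0.5, 0.5])

```text
time_s: 13.93
position: [0.5498, -0.2919, 0.0934]
tool_rot: [[0.53, -0.033, -0.847], [-0.049, -0.999, 0.009], [-0.846, 0.036, -0.531]]
ft_force: [0.4, 0.0, -0.0]
grip_width: 0.0068
```

```bash
python3 tgt.py 40 .0
```

```text
dpos cm [-0.0216 -0.0671  0.0221] rotvec [ 0.138  -0.0101 -0.227 ] q [-47.6853  28.9945  96.7531  38.1505  35.5757  15.7535] ft [ 0.4428  0.0178 -0.0284] [-0.0126  0.3254  0.0594] 13.9333 0.006760227394147692
grasp pt offs in X,Y,n mm [np.float64(-0.045720251540839155), np.float64(0.625061502337408), np.float64(2.7331951433036252)] key turn deg 24.769551857577312 axis err 0.2588490437416885 torque n 0.07383916623149422
```

Request:
play_rows(travel=[[0, 0, 0], [0, 0, 0], [0, 0, 0], [0, 0, 0], [0, 0, 0], [0, 0, 0], [0, 0, 0], [0, 0, 0]], rotation=[[0.037, -0.004, -0.059], [0.037, -0.004, -0.059], [0.037, -0.004, -0.059], [0.037, -0.004, -0.059], [0.037, -0.004, -0.059], [0.037, -0.004, -0.059], [0.037, -0.004, -0.059], [0.037, -0.004, -0.059]], claw=[0.5, 0.5, 0.5, 0.5, 0.5, 0.5, 0.5, 0.5])

```text
time_s: 14.6
position: [0.5497, -0.2924, 0.0933]
tool_rot: [[0.533, -0.494, -0.686], [-0.05, -0.829, 0.558], [-0.844, -0.263, -0.467]]
ft_force: [0.9, 0.0, -0.8]
grip_width: 0.0072
```

```bash
python3 tgt.py 73 .0
```

```text
dpos cm [-0.0044 -0.023   0.0287] rotvec [ 0.1357 -0.0061 -0.2196] q [-47.7782  28.9921  96.9152  38.6505  35.3574  48.6526] ft [ 0.8944  0.03   -0.7776] [-0.0766  0.4126  0.2555] 14.6 0.007172694779054991
grasp pt offs in X,Y,n mm [np.float64(-0.2634075600988082), np.float64(0.1904612359580775), np.float64(2.745150447066279)] key turn deg 58.21196967136437 axis err 0.41787888810150065 torque n 0.27839105778530515
```

Request:
play_rows(travel=[[0, 0, 0], [0, 0, 0], [0, 0, 0], [0, 0, 0], [0, 0, 0], [0, 0, 0]], rotation=[[0.034, -0.003, -0.055], [0.034, -0.003, -0.055], [0.034, -0.003, -0.055], [0.034, -0.003, -0.055], [0, 0, 0], [0, 0, 0]], claw=[0.5, 0.5, 0.5, 0.5, 0.5, 0.5])

```text
time_s: 15.1
position: [0.5496, -0.2926, 0.0932]
tool_rot: [[0.531, -0.66, -0.531], [-0.053, -0.651, 0.757], [-0.846, -0.374, -0.38]]
ft_force: [0.5, 0.1, -0.2]
grip_width: 0.0066
```

```bash
python3 tgt.py 73 .0;  python3 - <<'E'
from h import *
d=env.get_image("wrist")[:,:,::-1]
cv2.imwrite("pics/w6.png",cv2.resize(d[150:350,220:420],(600,600)))
E
```

```text
dpos cm [ 0.0068 -0.0047  0.0361] rotvec [-0.0045  0.005   0.0089] q [-47.6991  28.9781  96.8804  38.2687  35.2533  64.4169] ft [ 0.5096  0.0843 -0.162 ] [-0.0135  0.3454  0.3322] 15.1 0.006639545044391223
grasp pt offs in X,Y,n mm [np.float64(-0.33773769959552663), np.float64(0.04911233557617374), np.float64(2.731762253261474)] key turn deg 73.58130052729629 axis err 0.26201406992791976 torque n 0.30671877514941764
```

View pics/w6.png

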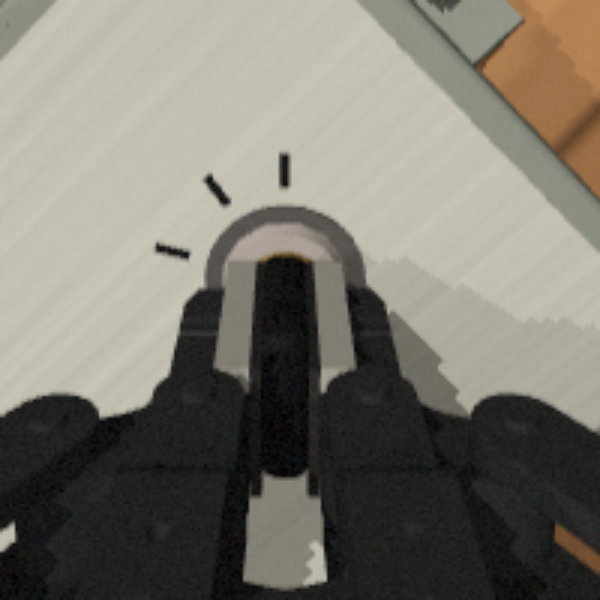

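Request:
play_rows(travel=[[0, 0, 0], [0, 0, 0], [0, 0, 0], [0, 0, 0], [0, 0, 0], [0, 0, 0], [0, 0, 0], [0, 0, 0], [0, 0, 0], [0, 0, 0], [0, 0, 0], [0, 0, 0]], rotation=[[0.005, 0, -0.008], [0, 0, 0], [0, 0, 0], [0, 0, 0], [0, 0, 0], [0, 0, 0], [0, 0, 0], [0, 0, 0], [0, 0, 0], [0, 0, 0], [0, 0, 0], [0, 0, 0]], claw=[0.5, 0.5, 0.5, 0.5, 0.5, 0.5, 0.5, 0.5, 0.5, 0.5, 0.5, 0.5])

```text
time_s: 16.15
position: [0.5495, -0.2926, 0.0932]
tool_rot: [[0.531, -0.663, -0.528], [-0.053, -0.647, 0.76], [-0.846, -0.376, -0.378]]
ft_force: [-0.5, 0.7, -0.3]
grip_width: 0.0069
```

```bash
python3 tgt.py 43 .0
```

```text
dpos cm [ 0.0079 -0.0056  0.0367] rotvec [-0.2841  0.0318  0.4564] q [-47.6885  28.9785  96.8583  38.1869  35.2781  64.7743] ft [-0.468   0.7014 -0.2545] [-0.0585  0.3538  0.3093] 16.15 0.006870845421763649
grasp pt offs in X,Y,n mm [np.float64(-0.3383841369616154), np.float64(0.057431575741211625), np.float64(2.733317423071806)] key turn deg 73.85523934212651 axis err 0.22543019726735827 torque n 0.31143011203250703
```

Request:
play_rows(travel=[[0, 0, 0], [0, 0, 0], [0, 0, 0], [0, 0, 0], [0, 0, 0], [0, 0, 0], [0, 0, 0], [0, 0, 0], [0, 0, 0]], rotation=[[-0.034, 0.003, 0.055], [-0.034, 0.003, 0.055], [-0.034, 0.003, 0.055], [-0.034, 0.003, 0.055], [-0.034, 0.003, 0.055], [-0.034, 0.003, 0.055], [-0.034, 0.003, 0.055], [0, 0, 0], [0, 0, 0]], claw=[0.5, 0.5, 0.5, 0.5, 0.5, 0.5, 0.5, 0.5, 0.5])

```text
time_s: 16.9
position: [0.5497, -0.2923, 0.0933]
tool_rot: [[0.533, -0.349, -0.771], [-0.048, -0.922, 0.384], [-0.845, -0.168, -0.508]]
ft_force: [0.7, -0.6, -0.0]
grip_width: 0.0067
```

```bash
python3 tgt.py 41 .0
```

```text
dpos cm [-0.0107 -0.0327  0.0279] rotvec [-0.0572  0.0117  0.0847] q [-47.7919  29.0079  96.8549  38.6081  35.5059  37.3584] ft [ 0.652  -0.5935 -0.0497] [-0.0605  0.4105  0.1228] 16.9 0.006703003589346132
grasp pt offs in X,Y,n mm [np.float64(-0.20111669024173354), np.float64(0.2608755660493466), np.float64(2.723329747315507)] key turn deg 46.87839023993662 axis err 0.42454769800781716 torque n 0.15729141438610816
```

Request:
play_rows(travel=[[0, 0, 0], [0, 0, 0], [0, 0, 0], [0, 0, 0], [0, 0, 0], [0, 0, 0], [0, 0, 0]], rotation=[[-0.025, 0.003, 0.04], [-0.017, 0.002, 0.027], [0, 0, 0], [0, 0, 0], [0, 0, 0], [0, 0, 0], [0, 0, 0]], claw=[0.5, 0.5, 0.5, 1.5, 2.5, 3.5, 3.5])

```text
time_s: 17.48
position: [0.5499, -0.2927, 0.0937]
tool_rot: [[0.533, -0.297, -0.792], [-0.049, -0.946, 0.321], [-0.845, -0.132, -0.519]]
ft_force: [0.2, -0.4, 0.1]
grip_width: 0.0348
```

```bash
python3 tgt.py 41 .06;  python3 - <<'E'
from h import *
d=env.get_image("wrist")[:,:,::-1]
cv2.imwrite("pics/w7.png",cv2.resize(d[150:350,220:420],(600,600)))
E
```

```text
dpos cm [-3.1926  0.3174  5.0809] rotvec [-0.0208  0.0083  0.0281] q [-47.7927  28.9957  96.7932  38.5254  35.5232  33.589 ] ft [ 0.166  -0.3724  0.1118] [0.006  0.2287 0.0083] 17.4833 0.03479872047377803
grasp pt offs in X,Y,n mm [np.float64(0.16566749818824356), np.float64(-0.10384418005541916), np.float64(2.9096878436624887)] key turn deg 43.01584350066261 axis err 0.4066844702023194 torque n 0.015683211968691543
```

View pics/w7.png

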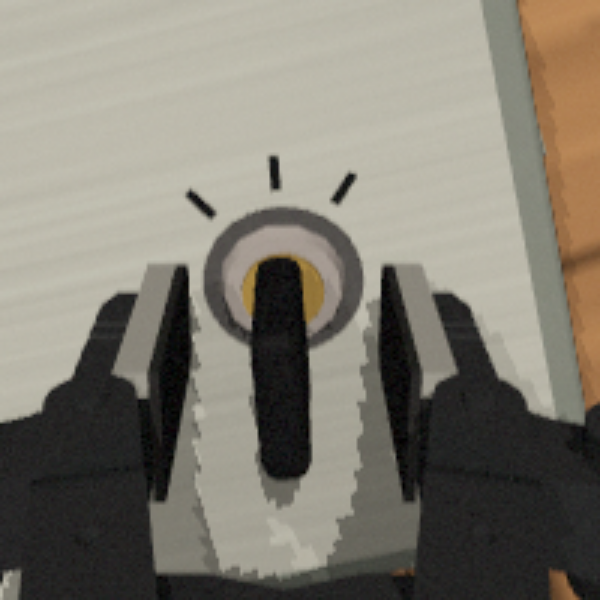

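The key is free and points to the middle (RUN) tick. Next I back out along the axis.

Request:
play_rows(travel=[[-0.5, 0.05, 0.8], [-0.8, 0.08, 1.3], [-0.8, 0.08, 1.3], [-0.8, 0.08, 1.3], [-0.8, 0.08, 1.3], [-0.8, 0.08, 1.3], [0, 0, 1], [0, 0, 0], [0, 0, 0], [0, 0, 0]], rotation=[[0, 0, 0], [0, 0, 0], [0, 0, 0], [0, 0, 0], [0, 0, 0], [0, 0, 0], [0, 0, 0], [0, 0, 0], [0, 0, 0], [0, 0, 0]], claw=[3.5, 3.5, 3.5, 3.5, 3.5, 3.5, 3.5, 3.5, 3.5, 3.5])

```text
time_s: 18.37
position: [0.4998, -0.2873, 0.1838]
tool_rot: [[0.533, -0.3, -0.791], [-0.051, -0.945, 0.324], [-0.845, -0.132, -0.519]]
ft_force: [1.1, -0.4, -0.3]
grip_width: 0.0352
```

```bash
python3 - <<'E'
from box import *
c=env.camera_info("wrist"); d=env.get_image("wrist")[:,:,::-1]; im=d.copy()
b0=P["k0"]-.0005*P["X"]+.0005*P["Y"]
u,v=map(int,proj("",P["bow"],c)); x0,y0=u-50,v-50
im=cv2.resize(im[y0:y0+100,x0:x0+100],(400,400),interpolation=cv2.INTER_CUBIC)
w_=np.cos(np.radians(29-40.1))*P["X"]+np.sin(np.radians(29-40.1))*P["Y"]; t_=np.cross(P["n"],w_)
q=[b0+.045*P["n"]+s*.013*w_+k*.004*t_ for s,k in((1,1),(1,-1),(-1,-1),(-1,1))]
cv2.polylines(im,[np.array([(np.array(proj("",p,c))-[x0,y0])*4+2 for p in q]).astype(int)],True,(0,255,0),1)
s=env.get_image("scene")[:,:,::-1]; cv2.imwrite("pics/s9.png",s)
sd=env.get_image("side")[:,:,::-1]; cv2.imwrite("pics/d9.png",sd)
cv2.imwrite("pics/w9.png",np.hstack([im,cv2.resize(s[100:240,340:480],(400,400))]))
E
```

```text
(no output)
```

View pics/w9.png

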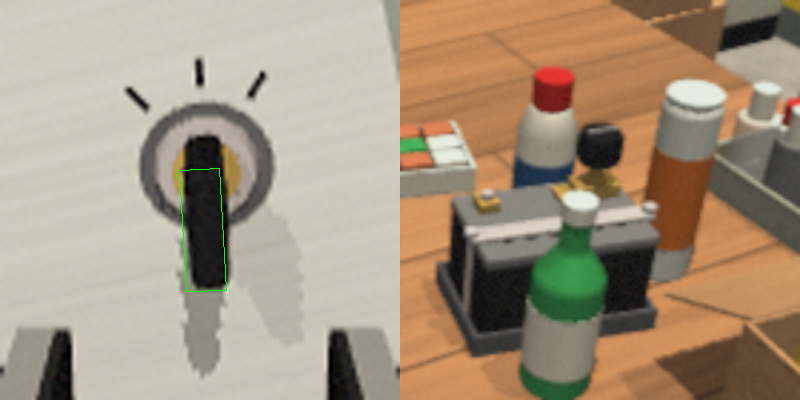

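View pics/s9.png

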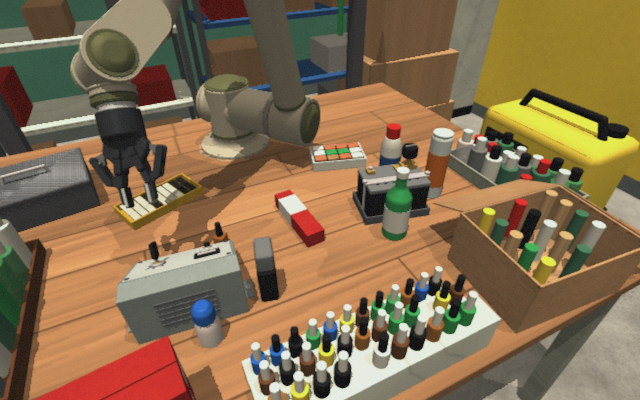

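View pics/d9.png

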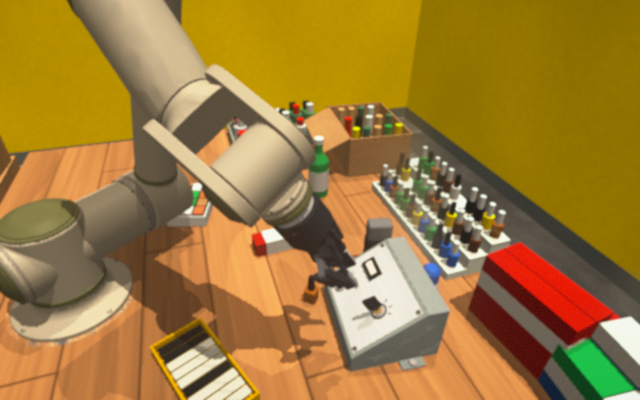

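```bash
python3 -c "
from rig import env
print(env.close_job())"
```

```text
the job is handed in; nothing more can be done
None
```

I tightened the isolator, cranked the key at START, let it spring back to RUN and handed the job in at about 18.5 s. The hand-in reports no verdict, so these results are from my own checks.

- **Isolator:** I turned the knob 126.5° clockwise in one grasp; the jaw angle and the bar angle in the pictures agree. The torque rose from 0.05 to 0.23 N m after 33–43°, so it is about 84–93° past touching. That bracket is no finer because I only read the torque every 10°. The torque while tightening (0.33, then 0.36 N m) was what the task predicts.
- **Key:** I turned it about 74° to START and held it there for more than a second at about 0.31 N m, pointing at the START tick. I then turned it back to about 43° and let go, so the spring only did the last few degrees. The last picture shows it free at the RUN tick, within a degree or two of the RUN outline I drew over it.
- **Stock:** The last scene and side pictures show nothing shifted or tipped; I compared them by eye, not by measurement. Wrist forces read a few newtons at most.
- **Disagreements:** The first knob position was about 3 mm off the wrist camera's, so I used a value in between. One box-corner reading was 10 pixels off in the pose fit and had little effect. The grip width read about 33 mm on the 35 mm knob, but the bar showed no slip.

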